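# Tuck a flashing strip under a lapped panel and hold it pressed

## Task

Pick up the aluminium flashing strip by its upstand and slide its flat front edge under the free edge of the white lapped sheet on the plywood sample board, at least 20 mm deep along its whole length, without lifting the sheet. Then press the strip down flat onto the board with a light push of about 10 N, and finish while still holding it pressed there: do not let go. Leave the other things on the bench where they are.

Things in the scene. Friction and masses are not known exactly. Their poses are not given: they have to be found in the camera images.
- strip: Loose bare aluminium flashing, 0.13-0.23 kg, flat on the bench left or right of the board. Flat leg 90 (x) by 120 mm (y), 4 mm thick; upright upstand along its rear edge, 10 mm thick (x -45 to -35 mm), 120 mm long, top 40 mm above the underside: grip it across its thickness. Origin: centre of the leg's underside; x points from upstand to plain front edge (x = +45 mm), the edge to tuck; z up
- edge_left (a point): point on the strip's underside at the left end of its plain front edge (strip x = 45, y = +58 mm)
- edge_right (a point): point on the strip's underside at the right end of its plain front edge (strip x = 45, y = -58 mm)
- board: Plywood board fixed on the bench, 260 (x) by 210 mm (y), 18 mm thick, turned up to 0.25 rad. Origin: centre of its underside; x points away from the robot, into the lap. Open board at x below 0; the white lapped sheet lies over x above 0. The empty slot under its free edge (board x = 0) faces the robot: 9 mm high, 160 mm wide between two grey side spacers, 130 mm deep
- lap_edge (a point): middle of the lapped sheet's free edge, on its underside (board x = 0, y = 0, 27 mm above the bench)
- lap (a joint): hinge of the white lapped sheet (130 x 200 mm, 4 mm thick, 0.28 kg) along its rear edge, 130 mm behind its free edge; 0 rad = lying level on the spacers, grows as the free edge is lifted (0.01 rad = 1.3 mm); held down by its own weight only
- tape: bystander: cardboard ring (empty tape core) 100 mm across, 25 mm high, lying on the bench on the other side of the board from the strip; origin at the centre of its underside
- brick: bystander: red clay brick 95 x 200 x 60 mm; origin at the centre of its underside
- driver: bystander: screwdriver lying on the bench between the robot and the board
- valve: bystander: brass ball valve, 70 mm long with a flat lever on top, about 51 mm high; origin under its centre
Mind the look-alikes: they are no part of the job. What is meant by the strip is not purple, and is the smaller of those in its own colour.

How it is judged:
By the outcome, as a careful person would: the job done as asked, in the order asked, and still so for the second after the job is handed in, while the arm keeps its last pose, push and grip.
It also fails if it takes over 46 s, if anything falls off the work surface, if the arm or the gripper's body presses on something with over 40 N, if the wrist force passes 120 N, or if a joint passes its speed limit or range.

## Robot

A 6-joint arm with a two-finger parallel gripper is mounted at the origin on the work surface. World frame = base frame: x ahead of the robot, y to its left, z up, the work surface at z = 0. Lengths are in mm, angles in rad, forces in N, time in s.
With the tool pointing down it reaches from about 350 to 975 mm from the base axis. Payload 7.1 kg.
Tool frame: the origin (TCP) lies midway between the tips of the shut fingers; the grasp point (between the pads) lies 19 mm behind it (ctrl.grip_depth is the distance from the TCP to the grasp point, in mm); z points along the fingers, y is the line along which they close (so a half turn about z gives the same grasp; the last joint's range is limited). The gripper opens to 88 mm and grips with 3 to 60 N. Pads are 20 mm wide; open, the fingers measure 115 mm over their backs; the gripper's body (75 mm by 178 mm) begins 61 mm behind the grasp point.
Start: joints at [-1.159, 0.423, 1.63, -0, 1.089, -0.019], TCP at [261.013, -567.87, 222.675] pointing down, gripper open.
Joint ranges: [-3, 3], [-0.9, 2.11], [0.09, 2.58], [-1.31, 4.45], [0.11, 2.69], [-2.54, 2.54]. Speed limits (rad/s): [2.39, 2.39, 3.01, 3.14, 3.14, 3.14].

## Interface

Orientations are given as a rotation vector (axis times angle).
In Python, from workcell import ctrl, cams gives the robot as it stands.
- The arm moves only by the tool move_arm, never from a script. Its argument "steps" is a list of rows, each a list of 3 entries, a list of its own where there are three numbers: the shift along the tool's x, y, z in units of 25 mm (1.0 is 25 mm), then the turn about the tool's z in units of 5 degrees (1.0 is 5 degrees), then the closure, from 0 (fully open) to 1 (shut). A call has 1 to 20 rows; each row shifts and turns the commanded pose from where the row before left it, along the tool's axes as they then stand; what a row does not reach is not made up. A row lasts 1/12 s, in which the tool goes at most 41.7 mm and 7.16 degrees, less where a joint would pass 70% of its speed; a pose out of reach is approached as far as the arm can. A call is refused whole if a number of a shift passes 1 or a number of a turn 1, either way. A call with a gripper value outside its range is refused whole. The fingers move at their own pace and stop on an object; the grip force is fixed at half the most. Time passes only in rows, so rows that do not move let the fingers close. It gives the time, the measured TCP pose, the force, the opening and the grip force at its end, in the units of the state.
- ctrl.get_obs(): the state, without advancing time (a new reading comes with each control period).
- cams.get_image(name): name is "scene" or "side" or "wrist"; returns a dict with "image" (420x560x3 uint8, red, green, blue), "camera_matrix" (3x3 intrinsics, pixels), "xyz" and "rotation" of the camera in the world; the wrist camera has in their place "mount" (4x4, takes a point from camera to tool coordinates, whose origin is the TCP and whose axes are the flange's). Camera axes: x right, y down, z forward; pixel columns grow to the right and rows downward; lengths in mm; the calibration is good to about 2 mm. A picture is of the moment at which its call begins: read the wrist's pose just before it. There is no depth.
- ctrl.close_job(): hands the job in; it is judged then, once.
Trained networks look in the newest picture that a camera, given by its name, has taken for a name from the list of things; names that differ only in an ending like _2 or _b are one class to them, and where a whole thing is asked for, a point or a joint stands for the part that bears it (a point fixed in the world has none). Each returns a list of dicts, best first, with "p" (0 to 1); they miss things now and then, are a little off and sometimes report something else, mostly with a low value. They report only what shows in the picture. A call takes as long as a camera call. They do not tell look-alikes from the thing itself.
- cams.boxes_of(camera, thing): "rect" ([centre column, centre row, width, height] in pixels, round what is visible of it).
- cams.cut_out(camera, thing): "pixels" (420x560 bool, what is visible of it) and "rect" ([centre column, centre row, width, height] in pixels, round what is visible of it).
The state is a dict: "t": time; "qpos": joint angles; "qvel": joint speeds; "joint_torque": joint torques, N m; "ee_pos": TCP position; "orientation": TCP orientation; "ft_force": force on the tool from outside, world axes, zero at the start; "moment": the same for the moment, N m; "width": finger opening in mm; "grasp_force": force on a finger pad.
Only numpy, scipy, OpenCV 4.12 (cv2) and the standard library are available. Lean on these libraries where they do the work, as an engineer would, in place of code of your own. Each camera call takes 0.05 s, during which the arm holds its last target. There are 200 camera calls.

## Working session

There is one attempt and no reset: what is moved stays moved. The work goes in short steps, Python scripts to look and compute and a tool call to move; the robot and the scene stay as the last step left them, time stands still between calls to the robot, and variables do not carry over. Pictures are saved under pics/ and viewed, at most 10 in all, crops included, and the job is handed in when it is done.

Besides the shell and the picture viewer there is one more tool, called as name(argument=value, ...) on one line, values as JSON. move_arm: Moves the arm, as the interface text tells. Its arguments: {"type":"object","properties":{"steps":{"type":"array"}},"required":["steps"]}

```bash
mkdir -p pics; cat > h.py <<'E'
import numpy as np, cv2
from workcell import ctrl, cams
from scipy.spatial.transform import Rotation as R
def campose(name,im,obs=None):
    if name!='wrist': return np.array(im['rotation']).reshape(3,3),np.array(im['xyz'])
    o=obs or ctrl.get_obs(); T=np.eye(4); T[:3,:3]=R.from_rotvec(o['orientation']).as_matrix(); T[:3,3]=o['ee_pos']
    W=T@np.array(im['mount']); return W[:3,:3],W[:3,3]
def ground(px,K,Rm,t,z):
    px=np.atleast_2d(px).astype(float); d=np.c_[px,np.ones(len(px))]@np.linalg.inv(K).T@Rm.T
    return t+d*((z-t[2])/d[:,2])[:,None]
def proj(P,K,Rm,t):
    c=(np.atleast_2d(P)-t)@Rm; u=c@np.array(K).T; return u[:,:2]/u[:,2:]
E
python3 - <<'E'
from h import *
o=ctrl.get_obs(); print(o)
for n in ['scene','side']:
    im=cams.get_image(n); a=im['image'].copy(); cv2.imwrite(f'pics/{n}0.png',a[:,:,::-1]); K=np.array(im['camera_matrix']);Rm,t=campose(n,im)
    print(n,t,K[0,0])
    for th in ['strip','board','lap','tape','brick','driver','valve']:
        for b in cams.boxes_of(n,th): print(th,round(b['p'],2),np.round(b['rect']),np.round(ground(b['rect'][:2],K,Rm,t,10)[0]))
E
```

```text
{'t': 0.0, 'qpos': array([-1.15897208e+00,  4.23783585e-01,  1.63068829e+00, -2.15989505e-05,
        1.08858421e+00, -1.89817940e-02]), 'qvel': array([-1.77293897e-04,  4.47309455e-04,  3.10276519e-05, -1.03402460e-03,
        4.16428826e-04,  1.09534355e-03]), 'joint_torque': array([ 2.05949964e-04, -5.44625652e+01, -2.73658794e+01,  6.42834837e-02,
        2.29218788e-02, -1.63482678e-04]), 'ee_pos': array([ 260.81076359, -567.37754543,  221.93811147]), 'orientation': array([-3.06758962e+00, -6.71197026e-01,  4.77876370e-04]), 'ft_force': array([ 0.26646666, -0.42961497, -0.44312282]), 'moment': array([ 0.00906339, -0.01041813,  0.00965163]), 'grasp_force': 0.0, 'width': 88.03768451062338}Traceback (most recent call last):
  File "<stdin>", line 4, in <module>
  File "h.py", line 5, in campose
    if name!='wrist': return np.array(im['rotation']).reshape(3,3),np.array(im['xyz'])
                             ~~~~~~~~~~~~~~~~~~~~~~~~~~~~~~~~^^^^^
ValueError: cannot reshape array of size 3 into shape (3,3)
```

Rotation is a rotation vector.

```bash
sed -i "s/return np.array(im\['rotation'\]).reshape(3,3)/return R.from_rotvec(im['rotation']).as_matrix()/" h.py
python3 - <<'E'
from h import *
for n in ['scene','side']:
    im=cams.get_image(n); a=im['image'].copy(); cv2.imwrite(f'pics/{n}0.png',a[:,:,::-1]); K=np.array(im['camera_matrix']);Rm,t=campose(n,im)
    print(n,t,K[0,0])
    for th in ['strip','board','lap','tape','brick','driver','valve']:
        for b in cams.boxes_of(n,th): print(th,round(b['p'],2),np.round(b['rect']),np.round(ground(b['rect'][:2],K,Rm,t,10)[0]))
a=np.hstack([cv2.imread('pics/scene0.png'),cv2.imread('pics/side0.png')]); 
E
```

```text
scene [1487.90036264 -921.01120211 1050.27472553] 541.2031905346211
strip 0.92 [350. 147.  30.  27.] [442. 512.  10.]
strip 0.85 [313. 167.  36.  28.] [433. 313.  10.]
strip 0.71 [279. 140.  53.  38.] [210. 371.  10.]
board 0.92 [292. 232. 111.  69.] [628.  -0.  10.]
lap 0.65 [308. 236.  74.  53.] [675.  20.  10.]
tape 0.79 [179. 256.  36.  28.] [ 469. -303.   10.]
tape 0.44 [372. 196.  62.  48.] [688. 316.  10.]
brick 0.66 [372. 196.  62.  47.] [688. 318.  10.]
brick 0.55 [219. 296.  18.  43.] [ 670. -323.   10.]
driver 0.71 [245. 191.  48.  29.] [366.  48.  10.]
valve 0.85 [218. 296.  20.  42.] [ 669. -325.   10.]
side [303.23780127 811.49308856 977.34491867] 500.1791207179365
strip 0.79 [380. 376. 100.  68.] [206. 365.  10.]
strip 0.78 [246. 392.  71.  53.] [452. 471.  10.]
strip 0.72 [276. 329.  54.  60.] [434. 326.  10.]
strip 0.56 [219. 198.  68.  67.] [681.  10.  10.]
board 0.84 [243. 207. 117.  83.] [612.  20.  10.]
lap 0.92 [219. 198.  69.  63.] [681.  10.  10.]
tape 0.81 [325. 137.  33.  30.] [ 470. -307.   10.]
tape 0.57 [276. 329.  48.  60.] [435. 326.  10.]
brick 0.73 [161. 290.  77.  98.] [709. 307.  10.]
brick 0.5 [277. 329.  54.  64.] [432. 326.  10.]
driver 0.94 [338. 229.  13.  47.] [364.  21.  10.]
```

View pics/scene0.png

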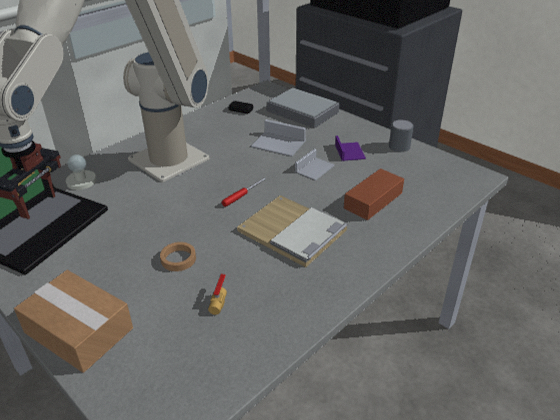

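View pics/side0.png

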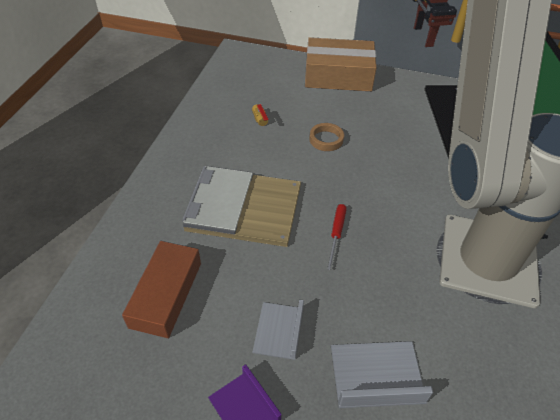

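The image shows three L-shaped pieces. Pixels are in scene / side:
- **Small silver:** (313,167) / (276,329).
- **Large silver:** (279,140) / (380,376).
- **Purple:** (350,147) / (246,392).

The small silver piece matches the description. Its upstand faces the robot, and the brick (372,196) and valve (218,296) are bystanders. Next I check it in a crop and fit the poses.

```bash
cat >> h.py <<'E'
from scipy.optimize import minimize
def box(x0,x1,y0,y1,z0,z1): return np.array([[x,y,z] for x in(x0,x1) for y in(y0,y1) for z in(z0,z1)],float)
STRIP=[box(-45,45,-60,60,0,4),box(-45,-35,-60,60,0,40)]
BOARD=[box(-130,130,-105,105,0,18),box(0,130,-100,100,18,31)]
def place(P,p,z0=0):
    c,s=np.cos(p[2]),np.sin(p[2]); return P@np.array([[c,s,0],[-s,c,0],[0,0,1]])+[p[0],p[1],z0]
def sil(parts,p,K,Rm,t,S=4,z0=0):
    m=np.zeros((420*S,560*S),np.uint8)
    for P in parts: cv2.fillConvexPoly(m,cv2.convexHull(((proj(place(P,p,z0),K,Rm,t)+.5)*S).round().astype(np.int32)),1)
    return cv2.resize(m.astype(np.float32),(560,420),interpolation=cv2.INTER_AREA)
def fit(parts,views,p0,z0=0):
    f=lambda q:sum(np.abs(sil(parts,q*[1,1,.01],K,Rm,t,z0=z0)-m).sum()/m.sum() for m,K,Rm,t in views)
    best=None
    for dy in(-.25,0,.25):
        q=np.array(p0)*[1,1,100]+[0,0,dy*100]
        sx=np.vstack([q,q+[15,0,0],q+[0,15,0],q+[0,0,15]])
        r=minimize(f,q,method='Nelder-Mead',options=dict(initial_simplex=sx,maxiter=90))
        if best is None or r.fun<best.fun: best=r
    return best.x*[1,1,.01],best.fun/len(views)
def near(name,thing,px):
    L=[c for c in cams.cut_out(name,thing) if np.hypot(c['rect'][0]-px[0],c['rect'][1]-px[1])<25]
    return L[0]['pixels'].astype(np.float32) if L else None
E
python3 - <<'E'
from h import *
V={'strip':[],'board':[]}
px={'scene':dict(strip=(313,167),board=(292,232)),'side':dict(strip=(276,329),board=(243,207))}
crops=[]
for n in px:
    im=cams.get_image(n);K=np.array(im['camera_matrix']);Rm,t=campose(n,im)
    for th in V:
        m=near(n,th,px[n][th]); print(n,th,None if m is None else m.sum())
        if m is not None: V[th].append((m,K,Rm,t))
    c,r=px[n]['strip']; a=im['image'][r-70:r+70,c-90:c+90,::-1]; crops.append(cv2.resize(a,None,fx=2.2,fy=2.2,interpolation=cv2.INTER_CUBIC))
cv2.imwrite('pics/crop.png',np.hstack(crops))
for th,P,p0 in(('strip',STRIP,(433,320,0)),('board',BOARD,(620,10,0))):
    print(th,fit(P,V[th],p0)); [print(' single',fit(P,[v],p0)) for v in V[th]]
E
```

```text
scene strip 684.0
scene board 4330.0
side strip 2193.0
side board 7004.0
strip (array([4.32221760e+02, 3.20857858e+02, 1.25589017e-01]), np.float64(0.05179927498102188))
 single (array([4.33334904e+02, 3.20985146e+02, 1.46587218e-01]), np.float64(0.04586988314986229))
 single (array([4.31711904e+02, 3.21088631e+02, 1.16241451e-01]), np.float64(0.04289215803146362))
board (array([6.14591077e+02, 1.14849934e+01, 1.00794592e-01]), np.float64(0.022092819213867188))
 single (array([6.14244353e+02, 1.18374304e+01, 1.02665105e-01]), np.float64(0.02189665101468563))
 single (array([6.14346333e+02, 1.10363627e+01, 9.43150268e-02]), np.float64(0.021916048601269722))
```

View pics/crop.png

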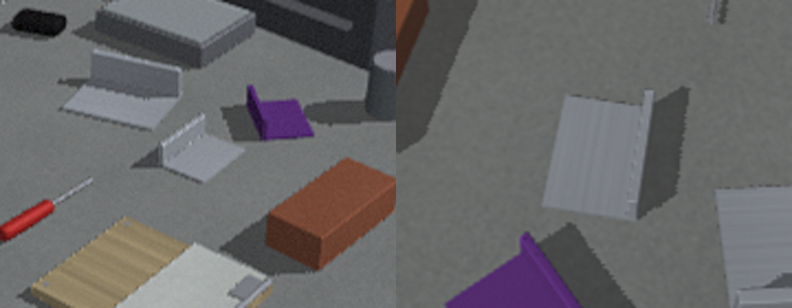

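The crop confirms it: the small silver strip is at crop (200,150), with its upstand towards the robot. Its pose is about (432, 321, 0.12 rad), and the board is at (614.5, 11.5, 0.10 rad). I'm moving above the upstand now, going around the base.

move_arm(steps=[[[0.97,-0.565,0],0,0],[[0.97,-0.565,0],0,0],[[0.97,-0.565,0],0,0],[[0.97,-0.565,0],0,0],[[0.97,-0.565,0],0,0],[[0.97,-0.565,0],0,0],[[0.97,-0.565,0],0,0],[[0.97,-0.565,0],0,0],[[0.97,-0.565,0],0,0],[[0.97,-0.565,0],0,0],[[0.97,-0.565,0],0,0],[[0.97,-0.565,0],0,0],[[0.97,-0.565,0],0,0],[[0.97,-0.565,0],0,0],[[0.97,-0.565,0],0,0],[[0.97,-0.565,0],0,0]])

```text
t: 2.48
ee_pos: [519.9, -199.3, 222.8]
orientation: [3.069, 0.671, 0.0]
ft_force: [0.2, -0.3, 0.0]
width: 88.0
grasp_force: 0.0
```

move_arm(steps=[[[0.3,-0.96,0],0,0],[[0.3,-0.96,0],0,0],[[0.3,-0.96,0],0,0],[[0.3,-0.96,0],0,0],[[0.3,-0.96,0],0,0],[[0.3,-0.96,0],0,0],[[0.3,-0.96,0],0,0],[[0.3,-0.96,0],0,0],[[0.3,-0.96,0],0,0],[[0.3,-0.96,0],0,0],[[0.3,-0.96,0],0,0],[[0.3,-0.96,0],0,0]])

```text
t: 3.48
ee_pos: [480.4, 100.0, 222.8]
orientation: [-3.069, -0.671, -0.001]
ft_force: [1.0, 0.1, 0.2]
width: 88.0
grasp_force: 0.0
```

move_arm(steps=[[[0.04,-0.93,0],0,0],[[0.04,-0.93,0],0,0],[[0.04,-0.93,0],0,0],[[0.04,-0.93,0],0,0],[[0.04,-0.93,0],0,0],[[0.04,-0.93,0],0,0],[[0.04,-0.93,0],0,0],[[0.04,-0.93,0],0,0],[[0.04,-0.93,0],0,0],[[0.04,-0.93,0],0,0]])

```text
t: 4.32
ee_pos: [392.2, 315.3, 222.8]
orientation: [-3.069, -0.671, -0.001]
ft_force: [-0.9, 0.4, -0.8]
width: 88.0
grasp_force: 0.0
```

move_arm(steps=[[[0,0,0],-1,0],[[0,0,0],-1,0],[[0,0,0],-1,0],[[0,0,0],-1,0],[[0,0,0],-1,0],[[0,0,0],-1,0],[[0,0,0],-1,0],[[0,0,0],-1,0],[[0,0,0],-1,0],[[0,0,0],-1,0],[[0,0,0],-1,0],[[0,0,0],-1,0],[[0,0,0],-1,0],[[0,0,0],-1,0],[[0,0,0],-0.4,0],[[0,0,0],0,0],[[0,0,0],0,0]])

```text
t: 5.73
ee_pos: [392.7, 314.2, 222.7]
orientation: [2.09, 2.346, 0.0]
ft_force: [-0.7, -0.1, -0.3]
width: 87.9
grasp_force: 0.0
```

```bash
python3 - <<'E'
from h import *
o=ctrl.get_obs();im=cams.get_image('wrist');K=np.array(im['camera_matrix']);Rm,t=campose('wrist',im,o)
Rt=R.from_rotvec(o['orientation']).as_matrix()
print(o['t'],o['ee_pos'],'theta',np.arctan2(Rt[1,0],Rt[0,0]),Rt[:,2],o['ft_force'],np.round(im['mount'],2),t)
a=im['image'][:,:,::-1].copy()
for c in cams.cut_out('wrist','strip'):
    print(c['p'],c['rect'],c['pixels'].sum())
    if c['p']>.4:
        print(fit(STRIP,[(c['pixels'].astype(np.float32),K,Rm,t)],(432,321,.12)))
for P in STRIP:
    for q in proj(place(P,(432,321,.122)),K,Rm,t): cv2.circle(a,tuple(int(round(v)) for v in q),3,(0,0,255),1)
cv2.imwrite('pics/w1.png',a)
E
```

```text
5.7333 [392.69907575 314.23531764 222.74630585] theta 1.6860855473965055 [ 1.04185295e-04  8.22706196e-05 -9.99999991e-01] [-0.7179545  -0.10773016 -0.25025833] [[   0.     -0.97   -0.25   68.71]
 [   1.      0.     -0.      1.18]
 [   0.     -0.25    0.97 -163.07]
 [   0.      0.      0.      1.  ]] [385.95146996 382.60812303 385.82186444]
0.64 [311.4, 187.8, 81.4, 111.7] 8057
(array([4.32783799e+02, 3.22565627e+02, 1.21711855e-01]), np.float64(0.02310102991759777))
0.59 [105.7, 122.5, 211.4, 165.3] 21815
(array([ 6.79777778e+02, -1.40111111e+02,  6.31111111e-01]), np.float64(1.0))
0.59 [350.6, 47.2, 140.9, 94.4] 7453
(array([ 6.79777778e+02, -1.40111111e+02,  6.31111111e-01]), np.float64(1.0))
```

View pics/w1.png

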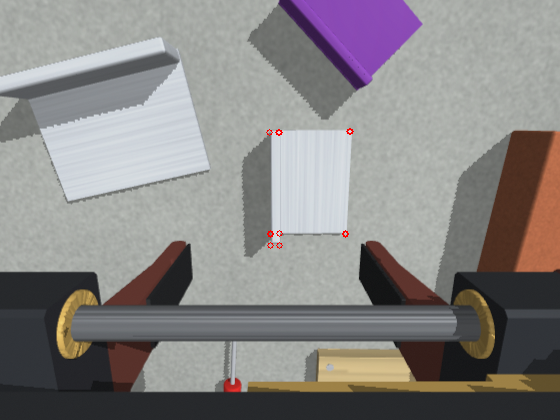

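The strip's upstand is at wrist pixel (275,185), midway between the fingers (190 and 360), and the model dots lie on its corners. I'm going down and gripping.

move_arm(steps=[[[0.12,0.02,1],0,0],[[0,0,1],0,0],[[0,0,1],0,0],[[0,0,1],0,0],[[0,0,1],0,0],[[0,0,1],0,0],[[0,0,1],0,0],[[0,0,0.8],0,0],[[0,0,0.4],0,0],[[0,0,0.28],0,0],[[0,0,0],0,0],[[0,0,0],0,0]])

```text
t: 6.83
ee_pos: [393.2, 317.5, 11.1]
orientation: [2.088, 2.347, 0.001]
ft_force: [0.2, -0.2, 0.6]
width: 87.5
grasp_force: 0.0
```

move_arm(steps=[[[0,0,0],0,0.5],[[0,0,0],0,0.7],[[0,0,0],0,0.8],[[0,0,0],0,0.9],[[0,0,0],0,1],[[0,0,0],0,1],[[0,0,0],0,1],[[0,0,0],0,1],[[0,0,0],0,1],[[0,0,0],0,1],[[0,0,0],0,1],[[0,0,0],0,1]])

```text
t: 7.83
ee_pos: [392.8, 317.2, 10.6]
orientation: [-2.088, -2.347, 0.0]
ft_force: [-3.0, 0.2, -0.3]
width: 11.1
grasp_force: 0.8
```

move_arm(steps=[[[0,0,0],0,1],[[0,0,0],0,1],[[0,0,0],0,1],[[0,0,0],0,1],[[0,0,0],0,1],[[0,0,0],0,1]])

```text
t: 8.33
ee_pos: [392.7, 317.2, 10.6]
orientation: [-2.088, -2.347, 0.0]
ft_force: [0.2, -0.0, -0.5]
width: 9.8
grasp_force: 30.0
```

move_arm(steps=[[[0,0,-0.2],0,1],[[0,0,-0.4],0,1],[[0,0,-0.8],0,1],[[0,0,-1],0,1],[[0,0,-1],0,1],[[0,0,-1],0,1],[[0,0,-0.6],0,1],[[0,0,0],0,1],[[0,0,0],0,1]])

```text
t: 9.08
ee_pos: [393.2, 317.6, 136.8]
orientation: [2.088, 2.347, 0.004]
ft_force: [-0.2, 0.1, -2.8]
width: 10.0
grasp_force: 30.0
```

move_arm(steps=[[[-0.4,0.1,0],0,1],[[-0.8,0.16,0],0,1],[[-0.94,0.2,0],0,1],[[-0.94,0.2,0],0,1],[[-0.94,0.2,0],0,1],[[-0.94,0.2,0],0,1],[[-0.94,0.2,0],0,1],[[-0.94,0.2,0],0,1],[[-0.94,0.2,0],0,1],[[-0.94,0.2,0],0,1],[[-0.94,0.2,0],0,1],[[-0.94,0.2,0],0,1],[[-0.94,0.2,0],0,1],[[-0.94,0.18,0],0,1],[[-0.6,0.14,0],0,1],[[-0.24,0.06,0],0.26,1],[[0,0,0],0,1],[[0,0,0],0,1]])

```text
t: 10.58
ee_pos: [501.1, -5.3, 134.8]
orientation: [-2.115, -2.321, 0.002]
ft_force: [-0.9, 0.3, -1.6]
width: 9.8
grasp_force: 30.0
```

move_arm(steps=[[[0,0,1],0,1],[[0,0,1],0,1],[[0,0,0.6],0,1],[[0,0,0.2],0,1],[[0,0,0],0,1],[[0,0,0],0,1]])

```text
t: 11.08
ee_pos: [502.0, -4.6, 65.9]
orientation: [-2.113, -2.324, 0.0]
ft_force: [-0.7, 0.5, -1.8]
width: 9.8
grasp_force: 30.0
```

```bash
python3 - <<'E'
from h import *
o=ctrl.get_obs();im=cams.get_image('wrist');K=np.array(im['camera_matrix']);Rm,t=campose('wrist',im,o)
Rt=R.from_rotvec(o['orientation']).as_matrix()
print(o['t'],o['ee_pos'],'theta-pi/2',np.arctan2(Rt[1,0],Rt[0,0])-np.pi/2,o['ft_force'])
a=im['image'][:,:,::-1].copy(); cv2.imwrite('pics/w2raw.png',a)
e=o['ee_pos'];psi=np.arctan2(Rt[1,0],Rt[0,0])-np.pi/2
sp=(e[0]+40*np.cos(psi),e[1]+40*np.sin(psi)+5,psi)
for P,p,z in[(b,(614.4,11.4,.099),0) for b in BOARD]+[(b,sp,e[2]-10.6) for b in STRIP]:
    for q in proj(place(P,p,z),K,Rm,t): cv2.circle(a,tuple(int(round(v)) for v in q),3,(0,0,255) if z==0 else (0,200,0),1)
cv2.imwrite('pics/w2.png',a)
V=[]
for n in('wrist','scene','side'):
    if n!='wrist': im=cams.get_image(n);K=np.array(im['camera_matrix']);Rm,t=campose(n,im)
    cs=cams.cut_out(n,'strip'); q=proj(np.array([[sp[0],sp[1],e[2]]]),K,Rm,t)[0]
    print(n,q,[(round(c['p'],2),np.round(c['rect'])) for c in cs])
    if n=='side':
        m=near(n,'strip',q); cv2.imwrite('pics/side2.png',cv2.resize(im['image'][140:290,180:380,::-1],None,fx=3.8,fy=3.8,interpolation=cv2.INTER_CUBIC))
    else: m=near(n,'strip',q)
    if m is not None: print(fit(STRIP,[(m,K,Rm,t)],sp,z0=e[2]-10.6))
E
```

```text
11.0833 [502.04708419  -4.61069055  65.87642282] theta-pi/2 0.09494544082561363 [-0.69433703  0.49568488 -1.8200061 ]
wrist [350.73006679 251.9285794 ] [(0.61, array([357., 262., 182., 242.]))]
(array([5.43028536e+02, 6.05517224e-01, 9.27251227e-02]), np.float64(0.5043564438819885))
scene [272.53789486 204.6958562 ] [(0.87, array([349., 150.,  31.,  24.])), (0.59, array([271., 207.,  52.,  38.]))]
(array([ 5.43985077e+02, -4.49747572e-01,  1.17965565e-01]), np.float64(0.15635070204734802))
side [271.19860049 193.62508268] [(0.75, array([246., 392.,  67.,  50.])), (0.74, array([380., 375.,  97.,  69.])), (0.62, array([269., 194.,  43.,  43.]))]
(array([ 5.43221792e+02, -2.20724950e+00,  1.11598143e-01]), np.float64(0.17560771107673645))
```

View pics/w2.png

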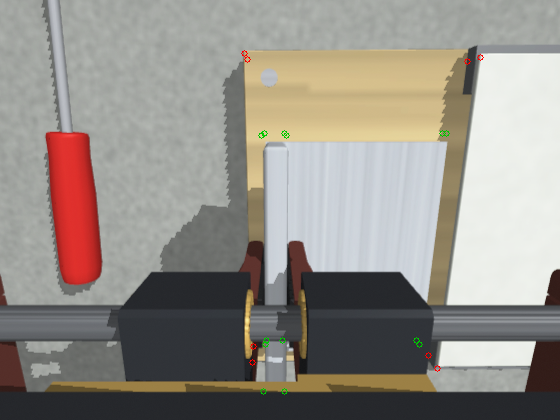

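The wrist view shows the strip held square. Its upstand is at column 276, its front edge runs from (446,142) down to (430,300), and the lap edge runs from (477,47) to (437,367). Next I measure these two edges against each other.

```bash
cat > meas.py <<'E'
from h import *
def edges(a,K,Rm,t,ztop,cols_s,cols_l,rows):
    g=cv2.cvtColor(a,cv2.COLOR_BGR2HSV).astype(float); s=cv2.GaussianBlur(g[:,:,1],(3,3),0)
    out=[]
    for cl,sg,z in((cols_s,1,ztop),(cols_l,-1,31)):
        pts=[]
        for r in rows:
            d=sg*np.diff(s[r,cl[0]:cl[1]]); i=d.argmax(); pts.append((cl[0]+i+.5,r))
        W=ground(np.array(pts),K,Rm,t,z)[:,:2]
        for _ in range(4):
            vx,vy,x0,y0=cv2.fitLine(W.astype(np.float32),cv2.DIST_HUBER,0,.01,.01).ravel(); n=np.array([-vy,vx]); rr=(W-[x0,y0])@n; W=W[abs(rr)<max(1.,2*np.std(rr))]
        if n[0]<0:n=-n
        out.append((np.arctan2(n[1],n[0]),np.array([x0,y0]),n,len(W),rr.std()))
    return out
E
python3 - <<'E'
from meas import *
o=ctrl.get_obs();im=cams.get_image('wrist');K=np.array(im['camera_matrix']);Rm,t=campose('wrist',im,o)
a=im['image'][:,:,::-1].copy(); print(o['ee_pos'])
E_=edges(a,K,Rm,t,o['ee_pos'][2]-6.6,(405,455),(440,500),range(155,265))
for e in E_: print(e)
s,l=E_; print('gap along lap normal',(l[1]-s[1])@l[2])
# far end of strip (row edge) & far board edge
for c in(320,360,400):
    col=cv2.cvtColor(a,cv2.COLOR_BGR2HSV)[:,c,1].astype(int); d=np.diff(col)
    r1=35+abs(d[35:65]).argmax(); r2=125+abs(d[125:155]).argmax()
    print(c,r1,r2,ground([(c,r1+.5)],K,Rm,t,18)[0][:2],ground([(c,r2+.5)],K,Rm,t,o['ee_pos'][2]-6.6)[0][:2])
E
```

```text
[502.32741676  -5.27235482  66.05196416]
(np.float32(0.09380085), array([586.07806 ,  30.828054], dtype=float32), array([0.9956039 , 0.09366336], dtype=float32), 110, np.float64(0.15247581171396615))
(np.float32(0.1017694), array([611.4428  ,  23.603798], dtype=float32), array([0.99482596, 0.10159382], dtype=float32), 110, np.float64(0.17811097374754692))
gap along lap normal 24.499567
320 48 140 [518.71078418 108.72357965] [519.8201957  58.1536624]
360 47 140 [541.72429714 111.44735444] [539.6428892   60.03918866]
400 47 140 [564.80695353 113.6441377 ] [559.46651864  61.92480395]
```

View pics/side2.png

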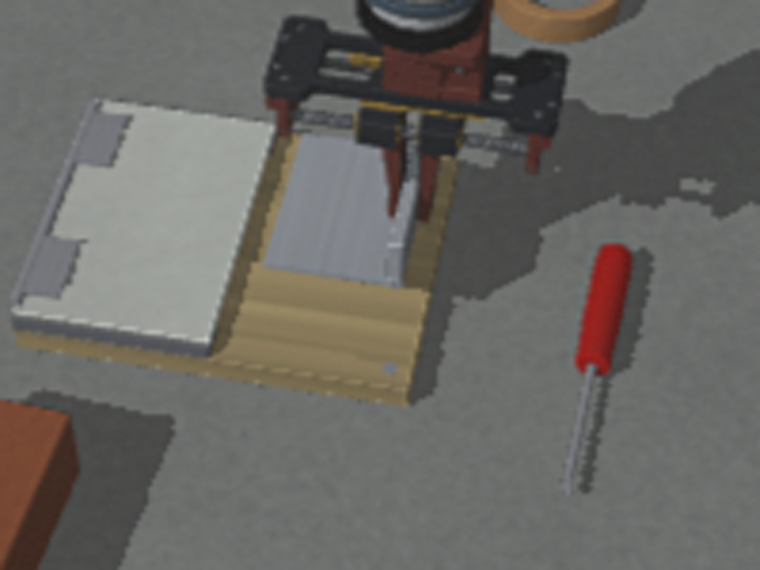

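move_arm(steps=[[[0.24,0,0],-0.09,1],[[0,0,0.6],0,1],[[0,0,0.4],0,1],[[0,0,0.2],0,1],[[0,0,0.12],0,1],[[0,0,0],0,1],[[0,0,0],0,1],[[0,0,0],0,1]])

```text
t: 12.25
ee_pos: [501.8, 0.7, 32.9]
orientation: [2.105, 2.331, 0.001]
ft_force: [-0.5, 0.2, -2.1]
width: 9.7
grasp_force: 30.0
```

move_arm(steps=[[[0,0,0.04],0,1],[[0,0,0.04],0,1],[[0,0,0],0,1],[[0,0,0],0,1]])

```text
t: 12.58
ee_pos: [501.6, 0.7, 30.8]
orientation: [2.106, 2.331, 0.0]
ft_force: [-0.1, 0.1, -2.4]
width: 10.0
grasp_force: 30.0
```

move_arm(steps=[[[0,0,0.04],0,1],[[0,0,0],0,1],[[0,0,0],0,1]])

```text
t: 12.83
ee_pos: [501.5, 0.7, 29.6]
orientation: [-2.106, -2.331, 0.0]
ft_force: [0.7, 0.2, -1.7]
width: 9.7
grasp_force: 30.0
```

move_arm(steps=[[[0,0,0.04],0,1],[[0,0,0],0,1],[[0,0,0],0,1]])

```text
t: 13.08
ee_pos: [501.6, 0.7, 28.6]
orientation: [2.106, 2.332, 0.0]
ft_force: [0.6, 0.2, -2.8]
width: 10.4
grasp_force: 30.0
```

move_arm(steps=[[[0,0,0.04],0,1],[[0,0,0],0,1],[[0,0,0],0,1]])

```text
t: 13.33
ee_pos: [501.6, 0.7, 28.6]
orientation: [2.105, 2.331, 0.0]
ft_force: [-4.3, 0.2, 12.4]
width: 9.7
grasp_force: 30.0
```

Contact is at TCP z of 28.6, where the strip lies on the board. I raise about 2 mm and recheck the edges.

move_arm(steps=[[[0,0,-0.12],0,1],[[0,0,0],0,1],[[0,0,0],0,1]])

```text
t: 13.58
ee_pos: [501.6, 0.7, 30.7]
orientation: [2.105, 2.331, 0.0]
ft_force: [-0.9, 1.4, -2.5]
width: 10.1
grasp_force: 30.0
```

```bash
python3 - <<'E'
from meas import *
o=ctrl.get_obs();im=cams.get_image('wrist');K=np.array(im['camera_matrix']);Rm,t=campose('wrist',im,o)
a=im['image'][:,:,::-1].copy(); cv2.imwrite('pics/w3.png',a); print(o['ee_pos'],o['ft_force'])
c=proj(place(np.array([[45,0,4],[45,60,4.]]),(o['ee_pos'][0]+40*.995,o['ee_pos'][1]+4,.1),o['ee_pos'][2]-10.6),K,Rm,t); l=proj([[611.4,23.6,31]],K,Rm,t); print(c,l)
b=int(c[0][0])
for e in edges(a,K,Rm,t,o['ee_pos'][2]-6.6,(410,450),(450,520),range(175,265)): print(e)
E
```

```text
[501.62137624   0.72224514  30.7436555 ] [-0.86374587  1.36951949 -2.54872836]
[[429.33441843 256.36177029]
 [443.63264135 143.99772252]] [[489.41980128 240.16616082]]
(np.float32(0.102554396), array([585.779 ,  29.8378], dtype=float32), array([0.9947459 , 0.10237473], dtype=float32), 90, np.float64(0.15413786569634624))
(np.float32(0.10248956), array([609.9344 ,  34.29776], dtype=float32), array([0.9947525 , 0.10231022], dtype=float32), 90, np.float64(0.14613249716818832))
```

View pics/w3.png

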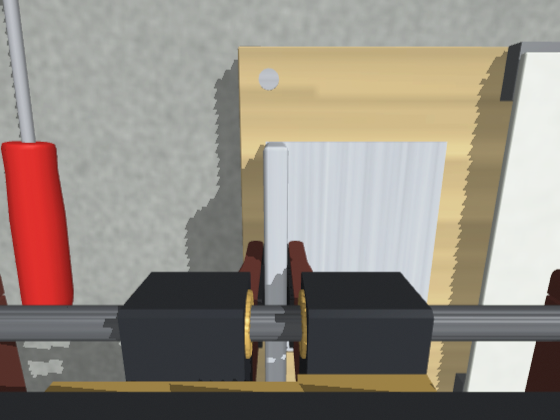

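The strip's front edge (column 440) and the lap edge (column about 500) are now parallel, with a gap of about 24.5 mm. The strip end (row 142) is well clear of the spacer (rows 50–100). Inserting now.

move_arm(steps=[[[0,0.2,0],0,1],[[0,0.2,0],0,1],[[0,0.2,0],0,1],[[0,0.2,0],0,1],[[0,0.2,0],0,1],[[0,0.2,0],0,1],[[0,0.1,0],0,1],[[0,0,0],0,1]])

```text
t: 14.3
ee_pos: [534.7, 4.1, 30.7]
orientation: [2.105, 2.331, 0.001]
ft_force: [-0.2, 0.4, -2.2]
width: 9.8
grasp_force: 30.0
```

move_arm(steps=[[[0,0.2,0],0,1],[[0,0.2,0],0,1],[[0,0.2,0],0,1],[[0,0.2,0],0,1],[[0,0.2,0],0,1],[[0,0,0],0,1],[[0,0,0],0,1]])

```text
t: 14.88
ee_pos: [559.0, 6.6, 30.6]
orientation: [2.105, 2.332, 0.0]
ft_force: [0.1, 0.3, -2.6]
width: 10.0
grasp_force: 30.0
```

```bash
python3 - <<'E'
from h import *
o=ctrl.get_obs(); print(o['ee_pos'],o['ft_force'])
w=cams.get_image('wrist');im=cams.get_image('side')
b=cv2.resize(im['image'][150:270,180:330,::-1],(525,420),interpolation=cv2.INTER_CUBIC)
x=np.hstack([w['image'][:,180:,::-1],b]); cv2.imwrite('pics/ins.png',cv2.resize(x,(800,int(420*800/x.shape[1]))))
K=np.array(w['camera_matrix']);Rm,t=campose('wrist',w,o)
# visible leg length between upstand front foot and lap edge: column of lap edge at row 200
hsv=cv2.cvtColor(w['image'],cv2.COLOR_RGB2GRAY); print(hsv[200,260:520:4])
E
```

```text
[559.02199644   6.61804898  30.62836055] [ 0.10703376  0.34061172 -2.59740865]
[131 116 203 205 208 208 209 209 207 210 203 202 205 204 210 201 210 206
 207 206 200 203 211 206 209 208 200 201 137 139 135 146 238 238 238 238
 237 237 237 236 236 236 236 237 238 239 239 238 237 238 238 237 237 237
 236 235 235 236 236 237 237 236 237 235 235]
```

View pics/ins.png

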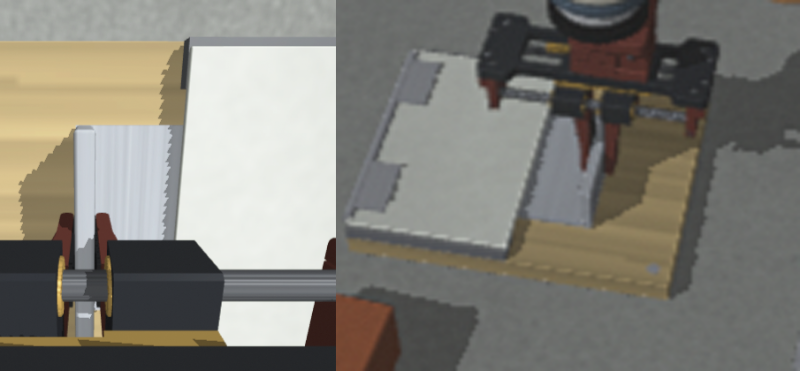

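The strip is under the lap by about 31 mm. The lap edge is at picture column 180 with the leg running below it, and the sheet lies level. Pressing down now.

move_arm(steps=[[[0,0,0.03],0,1],[[0,0,0.03],0,1],[[0,0,0.03],0,1],[[0,0,0],0,1],[[0,0,0],0,1],[[0,0,0],0,1]])

```text
t: 15.48
ee_pos: [558.5, 6.6, 28.7]
orientation: [-2.105, -2.331, 0.0]
ft_force: [-2.7, -0.5, 3.5]
width: 10.1
grasp_force: 30.0
```

move_arm(steps=[[[0,0,0.015],0,1],[[0,0,0],0,1],[[0,0,0],0,1],[[0,0,0],0,1],[[0,0,0],0,1]])

```text
t: 15.9
ee_pos: [558.6, 6.6, 28.6]
orientation: [-2.105, -2.331, 0.0]
ft_force: [-4.7, 0.3, 8.8]
width: 9.7
grasp_force: 30.0
```

move_arm(steps=[[[0,0,0.002],0,1],[[0,0,0],0,1],[[0,0,0],0,1],[[0,0,0],0,1],[[0,0,0],0,1],[[0,0,0],0,1]])

```text
t: 16.4
ee_pos: [558.5, 6.6, 28.6]
orientation: [-2.105, -2.331, 0.0]
ft_force: [-3.7, -0.4, 10.2]
width: 9.5
grasp_force: 30.0
```

```bash
python3 - <<'E'
from h import *
F=[]
for i in range(3):
    w=cams.get_image('wrist' if i<2 else 'scene'); o=ctrl.get_obs(); F.append(o['ft_force']); 
print(np.round(F,1),o['moment'],o['ee_pos'],o['width'],o['t'])
cv2.imwrite('pics/fin.png',cv2.resize(w['image'][165:285,210:370,::-1],(800,600),interpolation=cv2.INTER_CUBIC))
E
```

```text
[[-3.7 -0.8  9.8]
 [-3.9 -0.4 10.3]
 [-4.4  0.1  9.9]] [-0.0296682   0.59621231  0.00540194] [558.55861532   6.56530449  28.64577789] 9.949814276356664 16.55
```

View pics/fin.png

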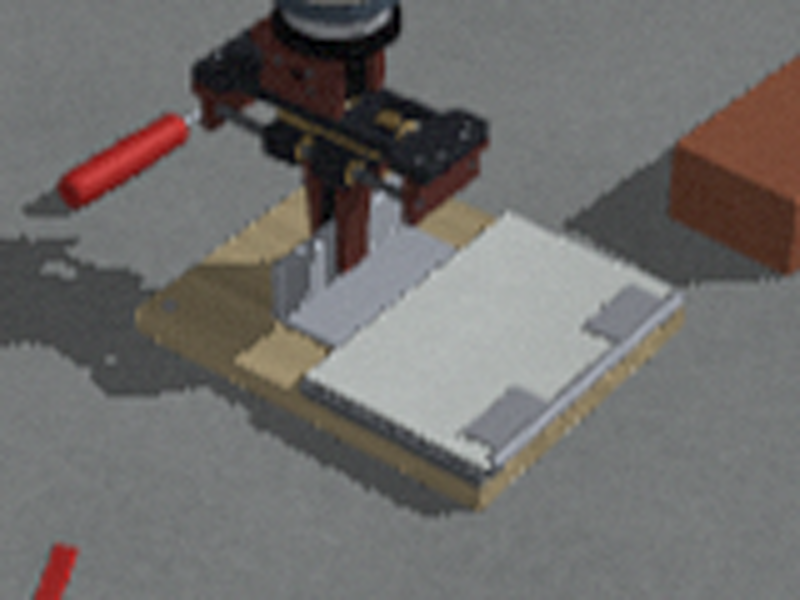

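The picture shows the strip flat on the board and tucked under the level sheet (edge from (305,375) to (510,215)), still gripped and pressed with about 10 N. Handing in.

```bash
python3 -c "
from workcell import ctrl
print(ctrl.close_job())"
```

```text
the job is handed in; nothing more can be done
None
```

I handed the job in with the strip tucked about 31 mm under the sheet by my measurement, the sheet still level, and the strip still gripped and pressed flat on the board at about 10 N (16.6 s used).

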